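# Pack the support so that the test bar lies level

### The arm

A 7-joint arm with a two-finger parallel gripper is mounted at the origin on the work surface. World frame = base frame: x ahead of the robot, y to its left, z up, the work surface at z = 0. Lengths are in mm, angles in rad, forces in N, time in s.
With the tool pointing down it reaches from about 400 to 875 mm from the base axis. Payload 4.4 kg.
Tool frame: the origin (TCP) lies on the centre line of the jaws, within the pads' length; the fingertips stand 11 mm ahead of it and the grasp point (between the pads) lies 8 mm behind it (ctrl.tips_ahead is the distance from the TCP to the fingertips, in mm); z points along the fingers, y is the line along which they close (so a half turn about z gives the same grasp; the last joint's range is limited). The gripper opens to 85 mm and grips with 20 to 120 N. Pads are 22 mm wide; open, the fingers measure 114 mm over their backs; the gripper's body (76 mm by 85 mm) begins 54 mm behind the grasp point. The pads swing forward as they close: fully open they stand 13 mm farther back than shut.
Start: joints at [-1.24, 0.628, 0.038, 1.517, -0.027, 0.996, -0.02], TCP at [251.183, 599.52, 242.313] pointing down, gripper open.
Joint ranges: [-3.06, 3.06], [-0.37, 2.12], [-1.25, 1.32], [0.18, 2.47], [-1.1, 4.24], [0.23, 1.98], [-2.94, 2.94]. Speed limits (rad/s): [2.57, 2.57, 3.14, 3.14, 3.14, 3.14, 3.14].

### API

Orientations are given as [roll, pitch, yaw] about the fixed x, y, z axes, in that order (R = Rz(yaw) Ry(pitch) Rx(roll)).
In Python, from cell import ctrl, eyes, job gives the robot as it stands. The module is installed in compiled form; this text tells all that it offers.
- The arm moves only by the tool carry_out, never from a script. Its argument "moves" is a list of rows, each an object of numbers: "tx", "ty", "tz": the shift along the tool's x, y, z as a fraction of full scale; "twist": the turn about the tool's z as a fraction of full scale; "fingers": the opening, from 0 (shut) to 1 (fully open). In form: [{"tx": .., "ty": .., "tz": .., "twist": .., "fingers": ..}, ...]. A call has 1 to 12 rows; each row shifts and turns the commanded pose from where the row before left it, along the tool's axes as they then stand; what a row does not reach is not made up. Full scale, the value 1, is 0.3 m for a shift and pi rad for a turn. A row lasts 1/8 s, in which the tool goes at most 62.5 mm and 10.7 degrees, less where a joint would pass 70% of its speed; a pose out of reach is approached as far as the arm can. A call with a number of a shift or a turn outside -1 to 1 is refused whole. A call with a gripper value outside its range is refused whole. The fingers move at their own pace and stop on an object; the grip force is fixed at half the most. Time passes only in rows, so rows that do not move let the fingers close. It gives the time, the measured TCP pose, the force, the opening and the grip force at its end, in the units of the state.
- ctrl.read_state(): the state, without advancing time (a new reading comes with each control period).
- eyes.get_image(name): name is "scene" or "top" or "wrist"; returns a dict with "color" (480x640x3 uint8, blue, green, red), "fovy" (degrees; the focal length in pixels is half the picture's height over the tangent of half this angle, whatever the lens; pixels are square), "cx", "cy" (the principal point, pixels), "k1" (the pictures are not rectified: a ray, as slopes to the right and down, at radius r is drawn at 1 + k1 r^2 times it, then the intrinsics apply), "world_from_camera" (4x4, takes a point from camera to world coordinates). Camera axes: x right, y up, looking along -z (the intrinsics and any distortion apply to the point x, -y, -z); pixel columns grow to the right and rows downward; lengths in mm; the calibration is good to about 2 mm. A picture is of the moment at which its call begins. There is no depth.
- job.finish_job(): hands the job in; it is judged then, once.
The state is a dict: "clock": time; "qpos": joint angles; "qd": joint speeds; "tau": joint torques, N m; "eef_pos": TCP position; "tool_rot": TCP orientation; "force": force on the tool from outside, world axes, zero at the start; "torque": the same for the moment, N m; "width": finger opening in mm; "gripper_force": force on a finger pad.
Only numpy, scipy, OpenCV 4.12 (cv2) and the standard library are available. Lean on these libraries where they do the work, as an engineer would, in place of code of your own. Each camera call takes 0.05 s, during which the arm holds its last target. There are 200 camera calls.

### The job

Lay the test bar flat and level (within one degree) and centred along the rest, one end on the anvil and the other on a stack of spacer plates set centrally on the packing pad; the anvil's height differs each time, so find by touch how far it stands above the pad and make up that height with spacer plates. The bar stands on edge in its rack: lay it flat on the open bench first and let go of it, then take it again across its width to lay it over the rest. Do not disturb the micrometer, the reference block or the pen cup.

Things in the scene. Friction and masses are not known exactly. Their poses are not given: they have to be found in the camera images.
- rest: Fixed bar rest: cream base plate 80 x 230 mm, 10 mm thick, long axis = its own y. Origin at the centre of its underside on the bench. At its +y end (70 mm from the centre) stands a fixed rectangular steel packing pad, 60 mm (x) x 74 mm (y), top 30 mm above the bench. At its -y end (70 mm from the centre) stands a round anvil on a screw. The bench between the robot and the rest (x 0.38 to 0.53 m, y -0.20 to 0.10 m) is clear, for laying the bar down.
- pad_top (a point): Centre of the packing pad's flat top face, 30 mm above the bench.
- anvil_axis (a point): Point on the upright axis of the round anvil, at the base plate's upper face (10 mm above the bench), NOT at the anvil's face. The anvil's flat round face (44 mm across) lies above this point at a height that is set anew for each job, 53 to 64 mm above the bench, locked and unable to move; the height is not reported: feel or see it.
- rest_mid (a point): Middle of the rest between pad and anvil, on the base plate's upper face, 10 mm above the bench.
- bar: Aluminium test bar, 220 x 12 x 50 mm (own x, y, z), about 0.36 kg, origin at its centre. It starts on its long narrow edge (own z up) in the slot of the rack, its lower edge 6 mm and its upper edge 56 mm above the bench. Own y is the normal of its broad faces. Loose on its narrow edge on the open bench it stands, but falls flat when pushed sideways near its top.
- rack: Fixed grey plastic rack, 200 mm (own x) x 50 mm, floor 6 mm thick; near its ends (74 to 96 mm from the centre along x) two pairs of cheeks, outer faces 35 mm apart, rise to 26 mm above the bench and leave a 15 mm slot for the bar; the middle 148 mm is open to the fingers. Origin at the centre of its underside.
- plate8: Loose rectangular steel spacer plate, 8 mm thick, 40 mm (own x) x 48 mm (own y), origin at the centre of its underside. Lies flat on a 2 mm cork mat with three like it, at least 40 mm of free mat or bench along the 40 mm direction.
- plate11: Loose rectangular steel spacer plate, 11 mm thick, 40 mm (own x) x 54 mm (own y), origin at the centre of its underside. Lies flat on a 2 mm cork mat with three like it, at least 40 mm of free mat or bench along the 40 mm direction.
- plate14: Loose rectangular steel spacer plate, 14 mm thick, 40 mm (own x) x 60 mm (own y), origin at the centre of its underside. Lies flat on a 2 mm cork mat with three like it, at least 40 mm of free mat or bench along the 40 mm direction.
- plate20: Loose rectangular steel spacer plate, 20 mm thick, 40 mm (own x) x 66 mm (own y), origin at the centre of its underside. Lies flat on a 2 mm cork mat with three like it, at least 40 mm of free mat or bench along the 40 mm direction.
- ref_block: Bystander: round steel reference block, 60 mm across, 12 mm high, origin at the centre of its underside.
- micrometer: Bystander: micrometer lying on the bench, about 120 x 65 mm, 20 mm high, origin about the middle of its frame, on the bench.
- pen_cup: Bystander: red pen cup, 64 mm across, 85 mm high, pens to 140 mm, origin at the centre of its underside.
Mind the look-alikes: they are no part of the job. What is shaped like the plate14 but orange is not meant. There is more than one size of the rest; the one meant has the size given above.

How it is judged (in metres and radians):
On the way:
1. the bar lies flat on the bench, let go (angle between the y axis of bar and the z axis of rest, either way round below 0.05 rad and height (world z) of bar below 0.015 m and contact force between the fingers and bar below 0.1 N and linear speed of bar below 0.02 m/s), for 0.2 s.
At the end, for the whole second after the job is handed in: The bar is at rest, broad face down, level within 1 degree, centre within 25 mm in plan of the rest's middle and over 50 mm above the bench, length within 0.15 rad of the rest's long axis, pressing on a spacer plate centred within 20 mm of the pad's centre (angle between the y axis of bar and the z axis of rest, either way round below 0.0175 rad and angle between the x axis of bar and the y axis of rest, either way round below 0.15 rad and horizontal distance between bar and rest_mid below 0.025 m and height (world z) of bar above 0.05 m and ((contact force between bar and plate8 above 0.4 N and horizontal distance between plate8 and pad_top below 0.02 m) or (contact force between bar and plate11 above 0.4 N and horizontal distance between plate11 and pad_top below 0.02 m) or (contact force between bar and plate14 above 0.4 N and horizontal distance between plate14 and pad_top below 0.02 m) or (contact force between bar and plate20 above 0.4 N and horizontal distance between plate20 and pad_top below 0.02 m)) and linear speed of bar below 0.01 m/s and angular speed of bar below 0.05 rad/s); the robot touches nothing.
It fails at once if ref block moved by more than 15 mm (distance of ref_block from where it was at the start of the episode above 0.015 m).
It fails at once if micrometer moved by more than 15 mm (distance of micrometer from where it was at the start of the episode above 0.015 m).
It fails at once if pen cup moved by more than 15 mm (distance of pen_cup from where it was at the start of the episode above 0.015 m).
It also fails if it takes over 72 s, if anything falls off the work surface, if the arm or the gripper's body presses on something with over 40 N, if the wrist force passes 120 N, or if a joint passes its speed limit or range.

## Working session

There is one attempt and no reset: what is moved stays moved. The work goes in short steps, Python scripts to look and compute and a tool call to move; the robot and the scene stay as the last step left them, time stands still between calls to the robot, and variables do not carry over. Pictures are saved under pics/ and viewed, at most 10 in all, crops included, and the job is handed in when it is done.

Besides the shell and the picture viewer there is one more tool, called after ">>>" in YAML: its name, and indented under it one key for each argument. carry_out: Moves the arm, as the interface text tells. Its arguments: {"type":"object","properties":{"moves":{"type":"array","items":{"type":"object","properties":{"tx":{"type":"number","minimum":-1,"maximum":1},"ty":{"type":"number","minimum":-1,"maximum":1},"tz":{"type":"number","minimum":-1,"maximum":1},"twist":{"type":"number","minimum":-1,"maximum":1},"fingers":{"type":"number"}}}}},"required":["moves"]}

```bash
mkdir -p pics
cat > h.py <<'E'
import numpy as np, cv2
from cell import ctrl, eyes, job
np.set_printoptions(precision=3,suppress=True)
def K(im):
    f=240/np.tan(np.radians(im['fovy'])/2)
    return np.array([[f,0,im['cx']],[0,f,im['cy']],[0,0,1]]), np.array([im['k1'],0,0,0,0.])
def pix2w(im,pts,z):
    k,d=K(im); z=np.broadcast_to(z,(len(pts),))
    # k1 applied to r undistorted: same as OpenCV model
    n=cv2.undistortPoints(np.array(pts,float).reshape(-1,1,2),k,d,None,None,None).reshape(-1,2)
    T=np.array(im['world_from_camera']); o=T[:3,3]
    r=(T[:3,:3]@np.c_[n[:,0],-n[:,1],-np.ones(len(n))].T).T
    return o+r*((z-o[2])/r[:,2])[:,None]
def w2pix(im,P):
    k,d=K(im); T=np.linalg.inv(np.array(im['world_from_camera']))
    c=(T[:3,:3]@np.array(P,float).T).T+T[:3,3]
    c=c*[1,-1,-1]
    return cv2.projectPoints(c.reshape(-1,1,3),np.zeros(3),np.zeros(3),k,d)[0].reshape(-1,2)
def snap(n,f):
    im=eyes.get_image(n); cv2.imwrite('pics/'+f+'.png',im['color'])
    import pickle; pickle.dump(im,open('pics/'+f+'.pkl','wb')); return im
def load(f):
    import pickle; return pickle.load(open('pics/'+f+'.pkl','rb'))
E
python3 - <<'E'
from h import *
for n in('top','scene'):
    im=snap(n,n+'0'); print(n,im['fovy'],im['cx'],im['cy'],im['k1']); print(np.array(im['world_from_camera']))
s=ctrl.read_state(); print(s, ctrl.tips_ahead)
E
```

```text
top 49.43802015791363 319.5619524260816 240.07664987750522 0.05334880106234964
[[  -0.001    0.993   -0.12   377.22 ]
 [  -1.      -0.002   -0.006    9.519]
 [  -0.006    0.12     0.993 1246.342]
 [   0.       0.       0.       1.   ]]
scene 48.976638455823824 324.7161877677311 235.77082458715893 -0.05441762236059425
[[   0.784   -0.464    0.412 1037.124]
 [   0.621    0.576   -0.532 -647.452]
 [   0.009    0.673    0.74   970.116]
 [   0.       0.       0.       1.   ]]
{'clock': 0.1, 'qpos': array([-1.24 ,  0.629,  0.038,  1.518, -0.027,  0.996, -0.02 ]), 'qd': array([ 0.002, -0.003, -0.002, -0.003,  0.002, -0.   ,  0.001]), 'tau': array([  0.002, -56.454,   1.23 , -19.397,   0.011,   0.005,   0.   ]), 'eef_pos': array([250.945, 599.011, 241.486]), 'tool_rot': array([-3.14 , -0.   ,  2.745]), 'force': array([-0.132, -0.476, -0.178]), 'torque': array([-0.027,  0.002, -0.031]), 'gripper_force': 0.0, 'width': 85.24964677713388} 11.0
```

View pics/top0.png

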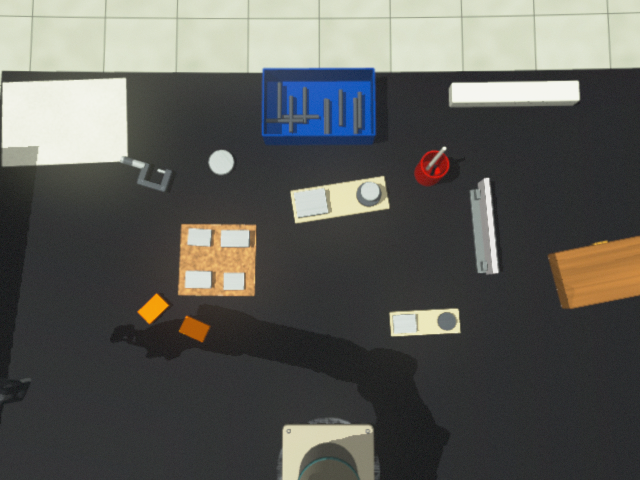

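View pics/scene0.png

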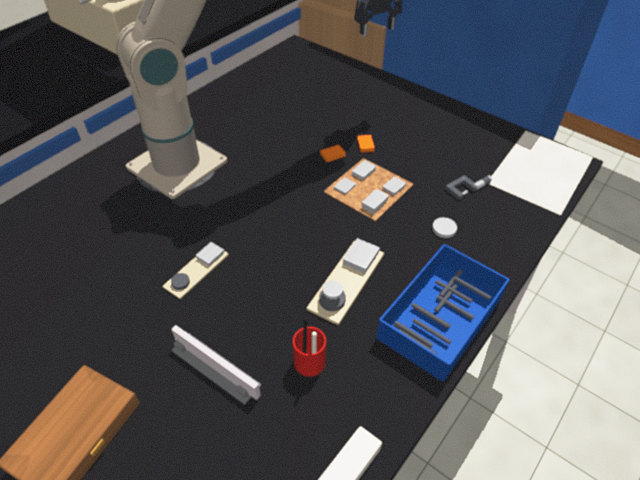

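Candidates for the rest: the large cream base at top (340,200) and the small one at (425,322). The plates on the mat are at (199,237), (235,239), (198,279) and (234,281). The orange blocks are decoys. Next I measure these and enlarge.

Run:
```python
from h import *
im=load('top0'); c=im['color']
hsv=cv2.cvtColor(c,cv2.COLOR_BGR2HSV)
def rects(mask,z,box,amin=60):
    x0,y0,x1,y1=box; m=np.zeros_like(mask); m[y0:y1,x0:x1]=mask[y0:y1,x0:x1]
    cs,_=cv2.findContours(m,cv2.RETR_EXTERNAL,cv2.CHAIN_APPROX_NONE)
    for q in cs:
        if cv2.contourArea(q)<amin: continue
        w=pix2w(im,q.reshape(-1,2),z); r=cv2.minAreaRect(w[:,:2].astype(np.float32))
        print(' px',q.reshape(-1,2).mean(0),'w',np.array(r[0]),np.array(r[1]),r[2])
g=((hsv[...,2]>90)).astype(np.uint8)
print('rests'); rects(g,10,(280,170,400,230)); rects(g,10,(380,300,470,345))
pl=((hsv[...,1]<60)&(hsv[...,2]>120)).astype(np.uint8)
print('plates');rects(pl,12,(178,222,258,298))
print('bar'); rects(((hsv[...,2]>175)).astype(np.uint8),56,(460,170,510,285)); 
print('rack/bar all'); rects(((hsv[...,2]>60)).astype(np.uint8),26,(460,170,510,285))
print('cup');rects(((hsv[...,1]>150)&(hsv[...,2]>80)).astype(np.uint8),85,(405,140,455,192))
print('mic,ref');rects(g,12,(110,140,180,195),20);rects(g,12,(200,145,240,180))
a=cv2.resize(c[165:300,170:400],None,fx=3.4,fy=3.4,interpolation=cv2.INTER_CUBIC)
cv2.imwrite('pics/crop1.png',a)
```

```text
rests
 px [339.433 199.353] w [625.83  -30.352] [ 84.138 232.839] 9.023868560791016
 px [424.292 322.081] w [ 333.922 -226.958] [ 58.961 164.885] 3.1804347038269043
plates
 px [233.557 281.   ] w [429.728 220.377] [49.332 37.673] 89.84249114990234
 px [197.704 279.099] w [434.679 304.396] [61.788 37.682] 89.83162689208984
 px [234.57 238.  ] w [532.026 219.246] [67.075 38.47 ] 89.90331268310547
 px [199.187 236.76 ] w [534.982 303.985] [55.993 41.122] 86.53187561035156
bar
 px [490.415 225.241] w [ 556.467 -374.029] [218.239  11.678] 3.0605413913726807
rack/bar all
 px [483.888 227.265] w [ 559.239 -366.788] [230.551  54.386] 3.0096092224121094
cup
 px [431.49 166.96] w [ 681.682 -238.117] [65.794 87.613] 57.75713348388672
mic,ref
 px [140.245 167.361] w [710.596 457.742] [180.404  70.548] 53.6574592590332
 px [220.732 161.789] w [718.98  257.294] [62.173 60.468] 0.9314698576927185
```

View pics/crop1.png

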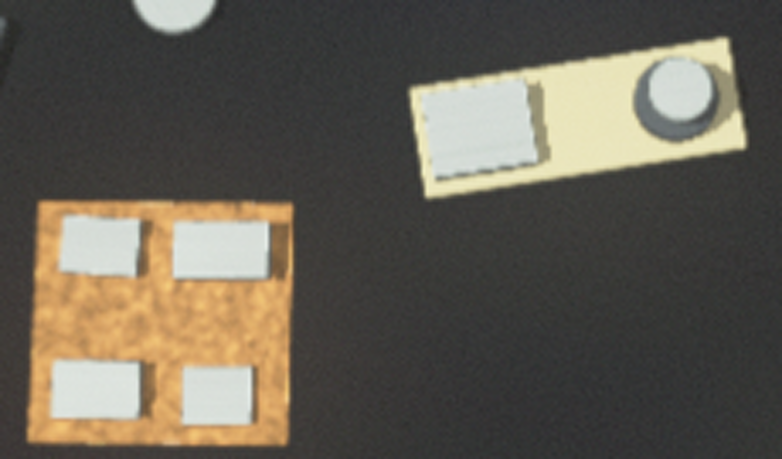

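The large rest fits: it measures 84 x 233 mm, while the small one is only about 59 x 165. By length, plate8 is at bottom right on the mat, plate14 at bottom left, plate20 at top right and plate11 at top left. Next I set the jaws along world x and go over the pad.

>>> carry_out:
  moves:
    - {"twist": 0.0534,"fingers": 0}
    - {"twist": 0.0534,"fingers": 0}
    - {"twist": 0.0534,"fingers": 0}
    - {"twist": 0.0534,"fingers": 0}
    - {"twist": 0.0534,"fingers": 0}
    - {"twist": 0.0534,"fingers": 0}
    - {"twist": 0.0534,"fingers": 0}

```text
validation failed for argument at $.mo...
```

>>> carry_out:
  moves:
    - {"tx": 0,"ty": 0,"tz": 0,"twist": 0.053,"fingers": 0}
    - {"tx": 0,"ty": 0,"tz": 0,"twist": 0.053,"fingers": 0}
    - {"tx": 0,"ty": 0,"tz": 0,"twist": 0.053,"fingers": 0}
    - {"tx": 0,"ty": 0,"tz": 0,"twist": 0.053,"fingers": 0}
    - {"tx": 0,"ty": 0,"tz": 0,"twist": 0.053,"fingers": 0}
    - {"tx": 0,"ty": 0,"tz": 0,"twist": 0.053,"fingers": 0}
    - {"tx": 0,"ty": 0,"tz": 0,"twist": 0.056,"fingers": 0}

```text
clock: 0.98
eef_pos: [250.9, 599.2, 241.8]
tool_rot: [-3.141, 0.001, 1.564]
force: [-0.5, 0.1, -0.2]
width: -0.1
gripper_force: 0.0
```

>>> carry_out:
  moves:
    - {"tx": -0.156,"ty": 0.101,"tz": 0.03,"twist": 0,"fingers": 0}
    - {"tx": -0.156,"ty": 0.101,"tz": 0.03,"twist": 0,"fingers": 0}
    - {"tx": -0.156,"ty": 0.101,"tz": 0.03,"twist": 0,"fingers": 0}
    - {"tx": -0.156,"ty": 0.101,"tz": 0.03,"twist": 0,"fingers": 0}
    - {"tx": -0.156,"ty": 0.101,"tz": 0.03,"twist": 0,"fingers": 0}
    - {"tx": -0.156,"ty": 0.101,"tz": 0.03,"twist": 0,"fingers": 0}
    - {"tx": -0.156,"ty": 0.101,"tz": 0.03,"twist": 0,"fingers": 0}
    - {"tx": -0.156,"ty": 0.101,"tz": 0.03,"twist": 0,"fingers": 0}
    - {"tx": -0.156,"ty": 0.101,"tz": 0.03,"twist": 0,"fingers": 0}
    - {"tx": -0.156,"ty": 0.101,"tz": 0.03,"twist": 0,"fingers": 0}
    - {"tx": -0.156,"ty": 0.101,"tz": 0.03,"twist": 0,"fingers": 0}
    - {"tx": -0.155,"ty": 0.101,"tz": 0.03,"twist": 0,"fingers": 0}

```text
clock: 2.48
eef_pos: [614.8, 36.4, 133.6]
tool_rot: [-3.141, -0.0, 1.57]
force: [0.5, 0.3, -0.9]
width: -0.2
gripper_force: 0.0
```

>>> carry_out:
  moves:
    - {"tx": 0,"ty": 0,"tz": 0.15,"twist": 0,"fingers": 0}
    - {"tx": 0,"ty": 0,"tz": 0.13,"twist": 0,"fingers": 0}
    - {"tx": 0,"ty": 0,"tz": 0,"twist": 0,"fingers": 0}
    - {"tx": 0,"ty": 0,"tz": 0.007,"twist": 0,"fingers": 0}
    - {"tx": 0,"ty": 0,"tz": 0.007,"twist": 0,"fingers": 0}
    - {"tx": 0,"ty": 0,"tz": 0.007,"twist": 0,"fingers": 0}
    - {"tx": 0,"ty": 0,"tz": 0.007,"twist": 0,"fingers": 0}
    - {"tx": 0,"ty": 0,"tz": 0,"twist": 0,"fingers": 0}

```text
clock: 3.48
eef_pos: [614.2, 37.9, 41.9]
tool_rot: [-3.141, -0.0, 1.57]
force: [0.4, -0.6, -0.1]
width: 0.2
gripper_force: 0.0
```

>>> carry_out:
  moves:
    - {"tx": 0,"ty": 0,"tz": 0.005,"twist": 0,"fingers": 0}
    - {"tx": 0,"ty": 0,"tz": 0.005,"twist": 0,"fingers": 0}
    - {"tx": 0,"ty": 0,"tz": 0,"twist": 0,"fingers": 0}

```text
clock: 3.85
eef_pos: [614.4, 37.9, 41.1]
tool_rot: [3.141, -0.001, 1.57]
force: [-4.1, 0.3, 16.1]
width: -0.1
gripper_force: 8.2
```

>>> carry_out:
  moves:
    - {"tx": 0,"ty": 0,"tz": -0.033,"twist": 0,"fingers": 0.47}
    - {"tx": 0,"ty": 0,"tz": 0,"twist": 0,"fingers": 0.47}
    - {"tx": 0,"ty": 0,"tz": 0,"twist": 0,"fingers": 0.47}
    - {"tx": 0,"ty": 0,"tz": 0,"twist": 0,"fingers": 0.47}
    - {"tx": 0,"ty": 0,"tz": 0.033,"twist": 0,"fingers": 0.47}
    - {"tx": 0,"ty": 0,"tz": 0.008,"twist": 0,"fingers": 0.47}
    - {"tx": 0,"ty": 0,"tz": 0,"twist": 0,"fingers": 0.47}

```text
clock: 4.72
eef_pos: [614.8, 37.9, 39.5]
tool_rot: [3.14, -0.001, 1.57]
force: [-6.4, 0.5, 27.0]
width: 40.2
gripper_force: 13.8
```

>>> carry_out:
  moves:
    - {"tx": 0,"ty": 0,"tz": -0.17,"twist": 0,"fingers": 0}
    - {"tx": -0.152,"ty": 0.024,"tz": 0,"twist": 0,"fingers": 0}
    - {"tx": -0.152,"ty": 0.024,"tz": 0,"twist": 0,"fingers": 0}
    - {"tx": -0.152,"ty": 0.024,"tz": 0,"twist": 0,"fingers": 0}
    - {"tx": 0,"ty": 0,"tz": 0.03,"twist": 0,"fingers": 0}
    - {"tx": 0,"ty": 0,"tz": 0.01,"twist": 0,"fingers": 0}
    - {"tx": 0,"ty": 0,"tz": 0.01,"twist": 0,"fingers": 0}
    - {"tx": 0,"ty": 0,"tz": 0.005,"twist": 0,"fingers": 0}
    - {"tx": 0,"ty": 0,"tz": 0,"twist": 0,"fingers": 0}

```text
clock: 5.85
eef_pos: [635.8, -98.1, 71.0]
tool_rot: [-3.142, -0.0, 1.571]
force: [0.2, 0.6, -0.4]
width: 0.3
gripper_force: 0.0
```

>>> carry_out:
  moves:
    - {"tx": 0,"ty": 0,"tz": 0.007,"twist": 0,"fingers": 0}
    - {"tx": 0,"ty": 0,"tz": 0.007,"twist": 0,"fingers": 0}
    - {"tx": 0,"ty": 0,"tz": 0,"twist": 0,"fingers": 0}

```text
clock: 6.22
eef_pos: [635.5, -99.0, 66.6]
tool_rot: [-3.141, -0.0, 1.57]
force: [0.3, -0.3, -0.0]
width: 0.0
gripper_force: 0.0
```

>>> carry_out:
  moves:
    - {"tx": 0,"ty": 0,"tz": 0.007,"twist": 0,"fingers": 0}
    - {"tx": 0,"ty": 0,"tz": 0.003,"twist": 0,"fingers": 0}
    - {"tx": 0,"ty": 0,"tz": 0,"twist": 0,"fingers": 0}

```text
clock: 6.6
eef_pos: [635.8, -99.0, 66.1]
tool_rot: [3.141, -0.001, 1.57]
force: [-4.7, 1.2, 15.8]
width: -0.1
gripper_force: 7.8
```

Gap = 66.1 − 41.1 = 25.0 mm, so the stack is plate14 + plate11. I fetch plate14 first.

>>> carry_out:
  moves:
    - {"tx": 0,"ty": 0,"tz": -0.15,"twist": 0,"fingers": 0.9}
    - {"tx": 0.168,"ty": -0.084,"tz": 0,"twist": 0,"fingers": 0.9}
    - {"tx": 0.168,"ty": -0.084,"tz": 0,"twist": 0,"fingers": 0.9}
    - {"tx": 0.168,"ty": -0.084,"tz": 0,"twist": 0,"fingers": 0.9}
    - {"tx": 0.168,"ty": -0.084,"tz": 0,"twist": 0,"fingers": 0.9}
    - {"tx": 0.168,"ty": -0.084,"tz": 0,"twist": 0,"fingers": 0.9}
    - {"tx": 0.168,"ty": -0.084,"tz": 0,"twist": 0,"fingers": 0.9}
    - {"tx": 0.168,"ty": -0.084,"tz": 0,"twist": 0,"fingers": 0.9}
    - {"tx": 0.166,"ty": -0.083,"tz": 0,"twist": 0,"fingers": 0.9}
    - {"tx": 0,"ty": 0,"tz": 0,"twist": 0,"fingers": 0.9}

```text
clock: 7.85
eef_pos: [431.5, 309.6, 108.6]
tool_rot: [-3.14, -0.003, 1.58]
force: [-0.7, -0.7, -0.1]
width: 77.0
gripper_force: 0.0
```

Run:
```python
from h import *
im=snap('wrist','w0'); s=ctrl.read_state(); print(s['eef_pos'],s['tool_rot'],s['width'])
c=im['color']; hsv=cv2.cvtColor(c,cv2.COLOR_BGR2HSV)
m=((hsv[...,1]<60)&(hsv[...,2]>110)).astype(np.uint8)
for q in cv2.findContours(m,cv2.RETR_EXTERNAL,cv2.CHAIN_APPROX_NONE)[0]:
    if cv2.contourArea(q)<800: continue
    w=pix2w(im,q.reshape(-1,2),16); r=cv2.minAreaRect(w[:,:2].astype(np.float32)); print(q.reshape(-1,2).mean(0),r, cv2.boundingRect(q))
```

```text
[433.387 306.351 108.733] [-3.141 -0.001  1.575] 76.88916798855576
[315.294 370.465] ((431.4031982421875, 230.20497131347656), (38.45576477050781, 49.544307708740234), 0.4060271978378296) (285, 338, 62, 67)
[492.935 349.355] ((544.8462524414062, 248.43045043945312), (15.966053009033203, 42.157371520996094), 37.66253662109375) (468, 331, 44, 46)
[459.308 349.132] ((522.5833740234375, 249.02830505371094), (14.079708099365234, 56.95970916748047), 26.13368797302246) (435, 315, 50, 70)
[181.185 348.858] ((345.8883361816406, 247.17376708984375), (57.41310119628906, 13.52903938293457), 64.34646606445312) (157, 315, 50, 70)
[487.902 257.074] ((532.1510009765625, 308.3479919433594), (54.52639389038086, 42.2109260559082), 86.03277587890625) (448, 212, 88, 92)
[322.848 257.362] ((435.24530029296875, 307.0679626464844), (61.99480438232422, 39.851837158203125), 88.6839599609375) (289, 207, 71, 102)
```

View pics/w0.png

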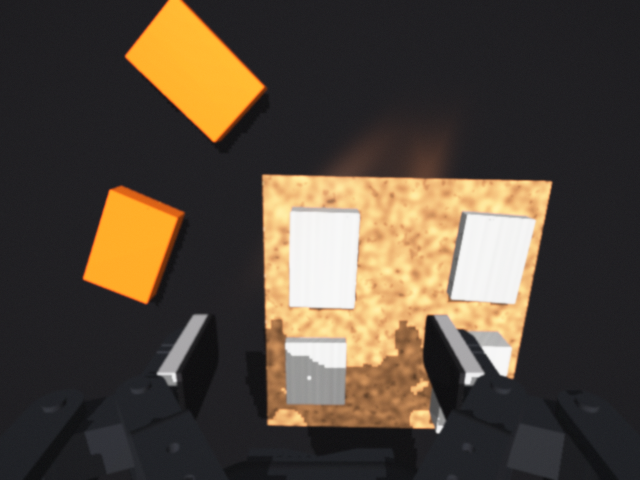

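The wrist view shows the silver plate14 at (323,257), with plate11 at right and plate8 below. I descend and grip.

>>> carry_out:
  moves:
    - {"tx": 0,"ty": 0,"tz": 0.16,"twist": 0,"fingers": 0.9}
    - {"tx": 0,"ty": 0,"tz": 0.14,"twist": 0,"fingers": 0.9}
    - {"tx": 0,"ty": 0,"tz": 0.013,"twist": 0,"fingers": 0.9}
    - {"tx": 0,"ty": 0,"tz": 0,"twist": 0,"fingers": 0.3}
    - {"tx": 0,"ty": 0,"tz": 0,"twist": 0,"fingers": 0.3}
    - {"tx": 0,"ty": 0,"tz": 0,"twist": 0,"fingers": 0.3}
    - {"tx": 0,"ty": 0,"tz": 0,"twist": 0,"fingers": 0.3}
    - {"tx": 0,"ty": 0,"tz": 0,"twist": 0,"fingers": 0.3}

```text
clock: 8.9
eef_pos: [435.4, 304.0, 16.9]
tool_rot: [3.14, -0.001, 1.57]
force: [-1.3, -0.2, 5.1]
width: 37.9
gripper_force: 60.5
```

>>> carry_out:
  moves:
    - {"tx": 0,"ty": 0,"tz": -0.1,"twist": 0,"fingers": 0.3}
    - {"tx": 0,"ty": 0,"tz": -0.15,"twist": 0,"fingers": 0.3}
    - {"tx": -0.147,"ty": 0.1,"tz": 0,"twist": 0,"fingers": 0.3}
    - {"tx": -0.147,"ty": 0.1,"tz": 0,"twist": 0,"fingers": 0.3}
    - {"tx": -0.147,"ty": 0.1,"tz": 0,"twist": 0,"fingers": 0.3}
    - {"tx": -0.147,"ty": 0.1,"tz": 0,"twist": 0,"fingers": 0.3}
    - {"tx": -0.147,"ty": 0.1,"tz": 0,"twist": 0,"fingers": 0.3}
    - {"tx": -0.149,"ty": 0.098,"tz": 0,"twist": 0,"fingers": 0.3}
    - {"tx": 0,"ty": 0,"tz": 0,"twist": 0,"fingers": 0.3}
    - {"tx": 0,"ty": 0,"tz": 0,"twist": 0,"fingers": 0.3}

```text
clock: 10.15
eef_pos: [613.5, 38.9, 90.5]
tool_rot: [-3.141, -0.001, 1.569]
force: [0.1, 1.6, -2.5]
width: 38.1
gripper_force: 61.8
```

Run:
```python
from h import *
s=ctrl.read_state(); print(s['eef_pos'],s['tool_rot'],s['width'],s['force'],s['gripper_force'])
im=snap('wrist','w1')
```

```text
[613.496  38.854  90.462] [-3.141 -0.001  1.569] 38.12043565023036 [ 0.084  1.647 -2.506] 61.83886170387268
```

View pics/w1.png

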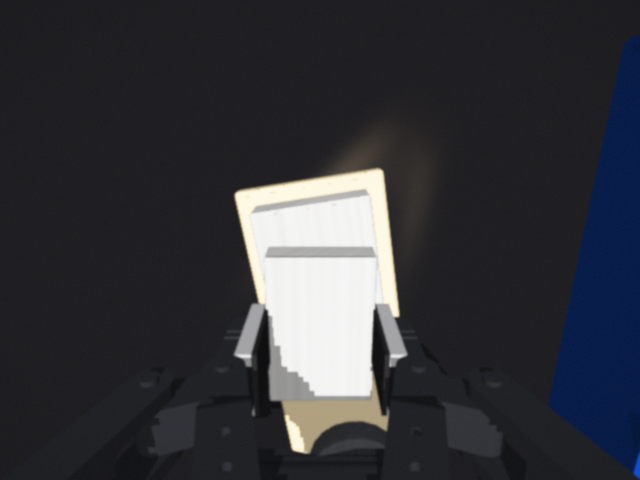

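The plate is held square, and the pad sits beneath it in the view. I lower it now.

>>> carry_out:
  moves:
    - {"tx": 0,"ty": 0.003,"tz": 0.1,"twist": 0,"fingers": 0.3}
    - {"tx": 0,"ty": 0,"tz": 0.035,"twist": 0,"fingers": 0.3}
    - {"tx": 0,"ty": 0,"tz": 0.01,"twist": 0,"fingers": 0.3}
    - {"tx": 0,"ty": 0,"tz": 0.006,"twist": 0,"fingers": 0.3}
    - {"tx": 0,"ty": 0,"tz": 0,"twist": 0,"fingers": 0.3}

```text
clock: 10.82
eef_pos: [615.3, 38.6, 45.2]
tool_rot: [3.141, -0.0, 1.57]
force: [0.5, -0.5, -3.0]
width: 38.2
gripper_force: 61.9
```

>>> carry_out:
  moves:
    - {"tx": 0,"ty": 0,"tz": 0.004,"twist": 0,"fingers": 0.3}
    - {"tx": 0,"ty": 0,"tz": 0,"twist": 0,"fingers": 0.6}
    - {"tx": 0,"ty": 0,"tz": 0,"twist": 0,"fingers": 0.7}
    - {"tx": 0,"ty": 0,"tz": 0,"twist": 0,"fingers": 0.8}
    - {"tx": 0,"ty": 0,"tz": -0.15,"twist": 0,"fingers": 0.9}
    - {"tx": 0,"ty": 0,"tz": -0.07,"twist": 0,"fingers": 0.9}
    - {"tx": 0.178,"ty": -0.054,"tz": 0,"twist": 0,"fingers": 0.9}
    - {"tx": 0.178,"ty": -0.054,"tz": 0,"twist": 0,"fingers": 0.9}
    - {"tx": 0.178,"ty": -0.054,"tz": 0,"twist": 0,"fingers": 0.9}
    - {"tx": 0.178,"ty": -0.054,"tz": 0,"twist": 0,"fingers": 0.9}
    - {"tx": 0.178,"ty": -0.054,"tz": 0,"twist": 0,"fingers": 0.9}
    - {"tx": 0,"ty": 0,"tz": 0,"twist": 0,"fingers": 0.9}

```text
clock: 12.32
eef_pos: [530.9, 312.8, 108.9]
tool_rot: [-3.14, -0.004, 1.58]
force: [-0.2, -0.4, 0.1]
width: 76.9
gripper_force: 0.0
```

>>> carry_out:
  moves:
    - {"tx": 0,"ty": 0,"tz": 0.16,"twist": 0,"fingers": 0.9}
    - {"tx": 0,"ty": 0,"tz": 0.14,"twist": 0,"fingers": 0.9}
    - {"tx": 0,"ty": 0,"tz": 0.016,"twist": 0.02,"fingers": 0.9}
    - {"tx": 0,"ty": 0,"tz": 0,"twist": 0,"fingers": 0.3}
    - {"tx": 0,"ty": 0,"tz": 0,"twist": 0,"fingers": 0.3}
    - {"tx": 0,"ty": 0,"tz": 0,"twist": 0,"fingers": 0.3}
    - {"tx": 0,"ty": 0,"tz": 0,"twist": 0,"fingers": 0.3}
    - {"tx": 0,"ty": 0,"tz": 0,"twist": 0,"fingers": 0.3}

```text
clock: 13.32
eef_pos: [535.0, 305.5, 15.7]
tool_rot: [3.14, -0.001, 1.507]
force: [-0.3, -0.5, 6.4]
width: 38.0
gripper_force: 61.1
```

>>> carry_out:
  moves:
    - {"tx": 0,"ty": 0,"tz": -0.1,"twist": 0,"fingers": 0.3}
    - {"tx": 0,"ty": 0,"tz": -0.17,"twist": -0.02,"fingers": 0.3}
    - {"tx": -0.178,"ty": 0.053,"tz": 0,"twist": 0,"fingers": 0.3}
    - {"tx": -0.178,"ty": 0.053,"tz": 0,"twist": 0,"fingers": 0.3}
    - {"tx": -0.178,"ty": 0.053,"tz": 0,"twist": 0,"fingers": 0.3}
    - {"tx": -0.178,"ty": 0.053,"tz": 0,"twist": 0,"fingers": 0.3}
    - {"tx": -0.177,"ty": 0.054,"tz": 0,"twist": 0,"fingers": 0.3}
    - {"tx": 0,"ty": 0,"tz": 0,"twist": 0,"fingers": 0.3}
    - {"tx": 0,"ty": 0,"tz": 0,"twist": 0,"fingers": 0.3}
    - {"tx": 0,"ty": 0,"tz": 0.1,"twist": 0,"fingers": 0.3}
    - {"tx": 0,"ty": 0,"tz": 0,"twist": 0,"fingers": 0.3}

```text
clock: 14.7
eef_pos: [611.1, 41.3, 63.7]
tool_rot: [-3.136, -0.001, 1.573]
force: [-0.5, 0.2, -2.2]
width: 37.5
gripper_force: 60.9
```

Run:
```python
from h import *
s=ctrl.read_state(); print(s['eef_pos'],s['tool_rot'],s['width'],s['force'])
im=snap('wrist','w2')
```

```text
[611.126  41.32   63.66 ] [-3.136 -0.001  1.573] 37.54815921541684 [-0.473  0.201 -2.213]
```

View pics/w2.png

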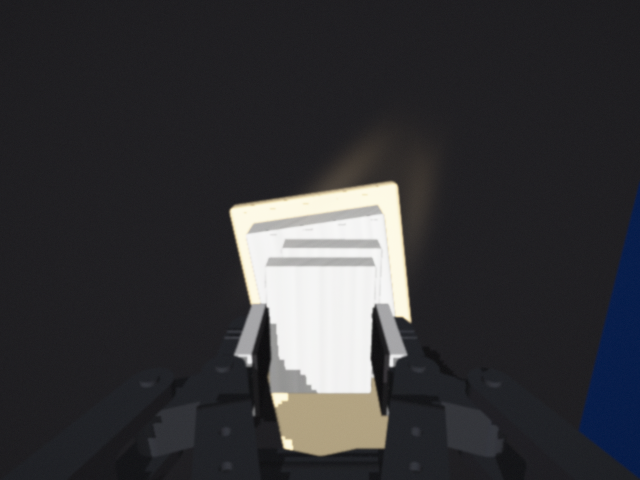

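Plate14 lies flat on the pad just beneath the held plate11, which looks level. The tool is still settling, so I wait and lower.

>>> carry_out:
  moves:
    - {"tx": 0,"ty": 0,"tz": 0,"twist": 0,"fingers": 0.3}
    - {"tx": 0,"ty": 0,"tz": 0.01,"twist": 0,"fingers": 0.3}
    - {"tx": 0,"ty": 0,"tz": 0,"twist": 0,"fingers": 0.3}

```text
clock: 15.12
eef_pos: [613.7, 38.9, 62.9]
tool_rot: [3.141, -0.0, 1.57]
force: [-0.3, -0.6, -1.7]
width: 38.3
gripper_force: 61.0
```

>>> carry_out:
  moves:
    - {"tx": 0,"ty": 0.003,"tz": 0.01,"twist": 0,"fingers": 0.3}
    - {"tx": 0,"ty": 0,"tz": 0.008,"twist": 0,"fingers": 0.3}
    - {"tx": 0,"ty": 0,"tz": 0,"twist": 0,"fingers": 0.3}

```text
clock: 15.5
eef_pos: [614.7, 38.7, 57.7]
tool_rot: [3.141, -0.0, 1.57]
force: [-1.5, -0.0, 3.9]
width: 38.1
gripper_force: 61.6
```

>>> carry_out:
  moves:
    - {"tx": 0,"ty": 0,"tz": 0,"twist": 0,"fingers": 0.6}
    - {"tx": 0,"ty": 0,"tz": 0,"twist": 0,"fingers": 0.7}
    - {"tx": 0,"ty": 0,"tz": 0,"twist": 0,"fingers": 0.8}
    - {"tx": 0,"ty": 0,"tz": -0.19,"twist": 0,"fingers": 0.8}
    - {"tx": 0,"ty": 0,"tz": -0.19,"twist": 0,"fingers": 0.8}
    - {"tx": -0.196,"ty": -0.028,"tz": 0,"twist": 0,"fingers": 0.8}
    - {"tx": -0.196,"ty": -0.028,"tz": 0,"twist": 0,"fingers": 0.8}
    - {"tx": -0.196,"ty": -0.028,"tz": 0,"twist": 0,"fingers": 0.8}
    - {"tx": -0.196,"ty": -0.028,"tz": 0,"twist": 0,"fingers": 0.8}
    - {"tx": -0.196,"ty": -0.028,"tz": 0,"twist": 0,"fingers": 0.8}
    - {"tx": -0.196,"ty": -0.028,"tz": 0,"twist": 0,"fingers": 0.8}
    - {"tx": -0.2,"ty": -0.026,"tz": 0,"twist": 0,"fingers": 0.8}

```text
clock: 17.0
eef_pos: [555.6, -375.6, 171.2]
tool_rot: [3.141, -0.0, 1.57]
force: [0.9, 0.0, 1.1]
width: 68.7
gripper_force: 0.0
```

>>> carry_out:
  moves:
    - {"tx": 0,"ty": 0,"tz": 0,"twist": 0.054,"fingers": 0.5}
    - {"tx": 0,"ty": 0,"tz": 0,"twist": 0.054,"fingers": 0.5}
    - {"tx": 0,"ty": 0,"tz": 0,"twist": 0.054,"fingers": 0.5}
    - {"tx": 0,"ty": 0,"tz": 0,"twist": 0.054,"fingers": 0.5}
    - {"tx": 0,"ty": 0,"tz": 0,"twist": 0.054,"fingers": 0.5}
    - {"tx": 0,"ty": 0,"tz": 0,"twist": 0.054,"fingers": 0.5}
    - {"tx": 0,"ty": 0,"tz": 0,"twist": 0.054,"fingers": 0.5}
    - {"tx": 0,"ty": 0,"tz": 0,"twist": 0.054,"fingers": 0.5}
    - {"tx": 0,"ty": 0,"tz": 0,"twist": 0.051,"fingers": 0.5}
    - {"tx": 0,"ty": 0,"tz": 0,"twist": 0,"fingers": 0.5}

```text
clock: 18.25
eef_pos: [555.9, -373.7, 170.8]
tool_rot: [3.142, 0.001, 0.054]
force: [-0.5, -0.6, 0.3]
width: 42.7
gripper_force: 0.0
```

Run:
```python
from h import *
s=ctrl.read_state(); print(s['clock'],s['eef_pos'],s['tool_rot'],s['qpos'],s['width'])
im=snap('top','t1')
c=im['color']; hsv=cv2.cvtColor(c,cv2.COLOR_BGR2HSV)
a=load('top0')['color']
iw=snap('wrist','w3'); 
v=np.hstack([cv2.resize(iw['color'],(400,300)),cv2.resize(c[160:235,285:395],(400,300),interpolation=cv2.INTER_CUBIC)]); cv2.imwrite('pics/v3.png',v)
print(w2pix(iw,[[556.5,-374,56],[446.5,-379.9,56],[666,-368,56]]))
```

```text
18.25 [ 555.932 -373.71   170.801] [3.142 0.001 0.054] [ 0.203  0.821  0.644  1.536 -0.559  0.975 -0.503] 42.671437448384246
[[320.981 245.013]
 [320.451 390.273]
 [321.443  56.022]]
```

View pics/v3.png

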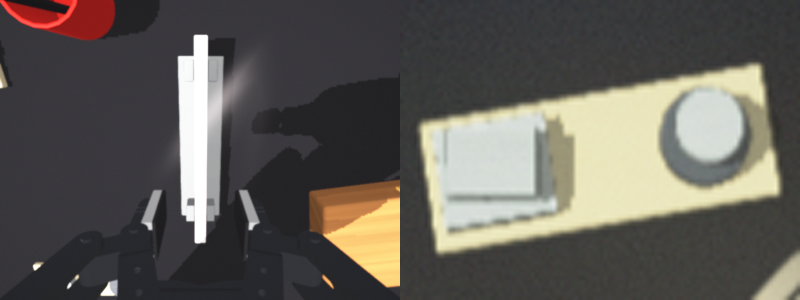

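The bar is centred between the fingers as predicted, with its ends at wrist rows 56 and 389. The stack sits centrally on the pad. I descend and grip the bar.

>>> carry_out:
  moves:
    - {"tx": 0,"ty": 0,"tz": 0.2,"twist": 0,"fingers": 0.5}
    - {"tx": 0,"ty": 0,"tz": 0.19,"twist": 0,"fingers": 0.5}
    - {"tx": 0,"ty": 0,"tz": 0.046,"twist": 0,"fingers": 0.5}
    - {"tx": 0,"ty": 0,"tz": 0,"twist": 0,"fingers": 0}
    - {"tx": 0,"ty": 0,"tz": 0,"twist": 0,"fingers": 0}
    - {"tx": 0,"ty": 0,"tz": 0,"twist": 0,"fingers": 0}
    - {"tx": 0,"ty": 0,"tz": 0,"twist": 0,"fingers": 0}
    - {"tx": 0,"ty": 0,"tz": 0,"twist": 0,"fingers": 0}

```text
clock: 19.35
eef_pos: [557.1, -375.3, 42.7]
tool_rot: [3.139, -0.003, 0.053]
force: [-0.9, 0.1, 6.7]
width: 11.2
gripper_force: 62.4
```

>>> carry_out:
  moves:
    - {"tx": 0,"ty": 0,"tz": -0.15,"twist": 0,"fingers": 0}
    - {"tx": 0,"ty": 0,"tz": -0.18,"twist": 0,"fingers": 0}
    - {"tx": -0.05,"ty": -0.184,"tz": 0,"twist": 0,"fingers": 0}
    - {"tx": -0.05,"ty": -0.184,"tz": 0,"twist": 0,"fingers": 0}
    - {"tx": -0.05,"ty": -0.184,"tz": 0,"twist": 0,"fingers": 0}
    - {"tx": -0.05,"ty": -0.184,"tz": 0,"twist": 0,"fingers": 0}
    - {"tx": -0.05,"ty": -0.184,"tz": 0,"twist": 0,"fingers": 0}
    - {"tx": -0.05,"ty": -0.181,"tz": 0,"twist": 0,"fingers": 0}
    - {"tx": 0,"ty": 0,"tz": 0,"twist": 0,"fingers": 0}

```text
clock: 20.48
eef_pos: [446.2, -42.9, 139.0]
tool_rot: [-3.136, 0.004, 0.061]
force: [0.3, -1.0, -4.3]
width: 11.0
gripper_force: 61.4
```

>>> carry_out:
  moves:
    - {"tx": 0,"ty": 0,"tz": 0,"twist": -0.054,"fingers": 0}
    - {"tx": 0,"ty": 0,"tz": 0,"twist": -0.054,"fingers": 0}
    - {"tx": 0,"ty": 0,"tz": 0,"twist": -0.054,"fingers": 0}
    - {"tx": 0,"ty": 0,"tz": 0,"twist": -0.054,"fingers": 0}
    - {"tx": 0,"ty": 0,"tz": 0,"twist": -0.054,"fingers": 0}
    - {"tx": 0,"ty": 0,"tz": 0,"twist": -0.054,"fingers": 0}
    - {"tx": 0,"ty": 0,"tz": 0,"twist": -0.054,"fingers": 0}
    - {"tx": 0,"ty": 0,"tz": 0,"twist": -0.054,"fingers": 0}
    - {"tx": 0,"ty": 0,"tz": 0.1,"twist": -0.051,"fingers": 0}
    - {"tx": 0,"ty": 0,"tz": 0.15,"twist": 0,"fingers": 0}
    - {"tx": 0,"ty": 0,"tz": 0.05,"twist": 0,"fingers": 0}
    - {"tx": 0,"ty": 0,"tz": 0,"twist": 0,"fingers": 0}

```text
clock: 21.98
eef_pos: [448.4, -49.5, 49.0]
tool_rot: [-3.14, 0.0, 1.569]
force: [-0.0, -0.2, -4.4]
width: 10.6
gripper_force: 61.2
```

>>> carry_out:
  moves:
    - {"tx": 0,"ty": 0,"tz": 0.03,"twist": 0,"fingers": 0}
    - {"tx": 0,"ty": 0,"tz": 0.01,"twist": 0,"fingers": 0}
    - {"tx": 0,"ty": 0,"tz": 0,"twist": 0,"fingers": 0}

```text
clock: 22.35
eef_pos: [449.5, -48.6, 39.2]
tool_rot: [3.14, -0.0, 1.57]
force: [-0.6, -0.6, -3.4]
width: 10.6
gripper_force: 61.3
```

>>> carry_out:
  moves:
    - {"tx": 0,"ty": 0,"tz": 0.008,"twist": 0,"fingers": 0}
    - {"tx": 0,"ty": 0,"tz": 0,"twist": 0,"fingers": 0}
    - {"tx": 0,"ty": 0,"tz": 0,"twist": 0,"fingers": 0}

```text
clock: 22.72
eef_pos: [449.5, -48.7, 36.7]
tool_rot: [3.14, -0.001, 1.57]
force: [0.1, 0.9, 6.1]
width: 10.5
gripper_force: 62.7
```

>>> carry_out:
  moves:
    - {"tx": 0,"ty": 0,"tz": 0,"twist": 0,"fingers": 1}
    - {"tx": 0,"ty": 0,"tz": 0,"twist": 0,"fingers": 1}
    - {"tx": 0,"ty": 0,"tz": 0,"twist": 0,"fingers": 1}
    - {"tx": 0,"ty": 0,"tz": 0,"twist": 0,"fingers": 1}
    - {"tx": 0,"ty": 0,"tz": 0,"twist": 0,"fingers": 1}
    - {"tx": 0,"ty": 0.05,"tz": 0,"twist": 0,"fingers": 1}
    - {"tx": 0,"ty": 0.05,"tz": 0,"twist": 0,"fingers": 1}
    - {"tx": 0,"ty": 0.025,"tz": 0,"twist": 0,"fingers": 1}
    - {"tx": 0,"ty": 0.025,"tz": 0,"twist": 0,"fingers": 1}
    - {"tx": 0,"ty": 0.025,"tz": 0,"twist": 0,"fingers": 1}
    - {"tx": 0,"ty": 0.025,"tz": 0,"twist": 0,"fingers": 1}
    - {"tx": 0,"ty": 0,"tz": 0,"twist": 0,"fingers": 1}

```text
clock: 24.22
eef_pos: [509.2, -48.8, 35.6]
tool_rot: [-3.141, -0.0, 1.57]
force: [-0.6, 1.7, -0.1]
width: 85.4
gripper_force: 0.0
```

>>> carry_out:
  moves:
    - {"tx": 0,"ty": -0.03,"tz": 0,"twist": 0,"fingers": 1}
    - {"tx": 0,"ty": 0,"tz": -0.15,"twist": 0,"fingers": 1}
    - {"tx": 0,"ty": 0,"tz": -0.17,"twist": 0,"fingers": 1}
    - {"tx": 0,"ty": 0,"tz": 0,"twist": 0,"fingers": 1}

```text
clock: 24.72
eef_pos: [500.6, -49.2, 134.5]
tool_rot: [3.137, -0.0, 1.569]
force: [0.0, -0.5, -0.8]
width: 85.3
gripper_force: 0.0
```

Run:
```python
from h import *
s=ctrl.read_state(); print(s['clock'],s['eef_pos'],s['tool_rot'],s['width'])
im=snap('wrist','w4')
c=im['color']; hsv=cv2.cvtColor(c,cv2.COLOR_BGR2HSV)
m=((hsv[...,1]<60)&(hsv[...,2]>110)).astype(np.uint8)
for q in cv2.findContours(m,cv2.RETR_EXTERNAL,cv2.CHAIN_APPROX_NONE)[0]:
    if cv2.contourArea(q)<800: continue
    w=pix2w(im,q.reshape(-1,2),12); r=cv2.minAreaRect(w[:,:2].astype(np.float32)); print(q.reshape(-1,2).mean(0),r, cv2.boundingRect(q))
```

```text
24.725 [500.599 -49.235 134.499] [ 3.137 -0.     1.569] 85.30398194840134
[ 85.509 379.37 ] ((333.3235168457031, -161.37062072753906), (57.97988510131836, 39.29265594482422), 3.7397289276123047) (48, 361, 77, 50)
[163.08  354.846] ((390.1540222167969, -134.40304565429688), (68.57820129394531, 14.736681938171387), 61.170162200927734) (137, 320, 54, 72)
[289.057 215.539] ((483.6155700683594, -49.93133544921875), (50.331031799316406, 216.87664794921875), 0.001288890140131116) (242, 59, 88, 323)
[516.534 210.136] ((631.804931640625, -40.41477966308594), (92.41053009033203, 251.04083251953125), 7.934880256652832) (440, 0, 167, 392)
```

View pics/w4.png

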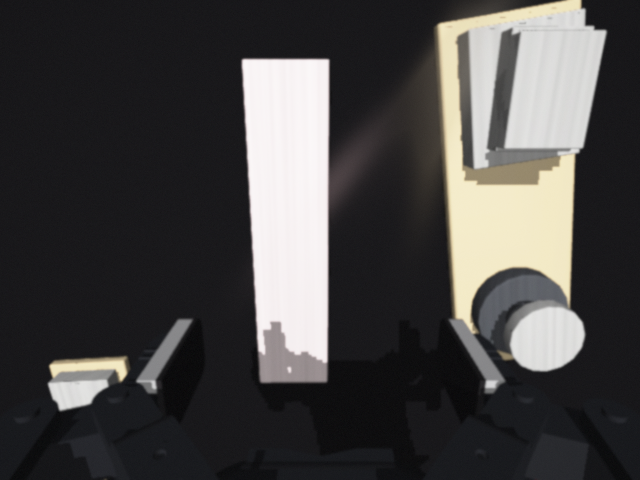

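The bar lies flat at (483.6, −49.9), released and square to y. I regrasp it across its width.

>>> carry_out:
  moves:
    - {"tx": 0,"ty": -0.055,"tz": 0,"twist": 0,"fingers": 1}
    - {"tx": 0,"ty": 0,"tz": 0.2,"twist": 0,"fingers": 1}
    - {"tx": 0,"ty": 0,"tz": 0.17,"twist": 0,"fingers": 1}
    - {"tx": 0,"ty": 0,"tz": 0.027,"twist": 0,"fingers": 1}
    - {"tx": 0,"ty": 0,"tz": 0,"twist": 0,"fingers": 0.3}
    - {"tx": 0,"ty": 0,"tz": 0,"twist": 0,"fingers": 0.3}
    - {"tx": 0,"ty": 0,"tz": 0,"twist": 0,"fingers": 0.3}
    - {"tx": 0,"ty": 0,"tz": 0,"twist": 0,"fingers": 0.3}
    - {"tx": 0,"ty": 0,"tz": 0,"twist": 0,"fingers": 0.3}

```text
clock: 25.9
eef_pos: [482.9, -48.8, 14.4]
tool_rot: [3.141, -0.0, 1.57]
force: [-2.9, -0.8, 5.9]
width: 48.0
gripper_force: 61.4
```

>>> carry_out:
  moves:
    - {"tx": 0,"ty": 0,"tz": -0.15,"twist": 0,"fingers": 0.3}
    - {"tx": 0,"ty": 0,"tz": -0.185,"twist": 0,"fingers": 0.3}
    - {"tx": 0.022,"ty": 0.159,"tz": 0,"twist": 0,"fingers": 0.3}
    - {"tx": 0.022,"ty": 0.159,"tz": 0,"twist": 0,"fingers": 0.3}
    - {"tx": 0.021,"ty": 0.157,"tz": 0,"twist": 0,"fingers": 0.3}
    - {"tx": 0,"ty": 0,"tz": 0,"twist": -0.05,"fingers": 0.3}
    - {"tx": 0,"ty": 0,"tz": 0.1,"twist": 0,"fingers": 0.3}
    - {"tx": 0,"ty": 0,"tz": 0,"twist": 0,"fingers": 0.3}
    - {"tx": 0,"ty": 0,"tz": 0,"twist": 0,"fingers": 0.3}
    - {"tx": 0,"ty": 0,"tz": 0,"twist": 0,"fingers": 0.3}

```text
clock: 27.15
eef_pos: [626.3, -29.5, 84.3]
tool_rot: [3.14, -0.0, 1.727]
force: [-0.6, -0.7, -3.5]
width: 47.9
gripper_force: 65.6
```

Run:
```python
from h import *
s=ctrl.read_state(); print(s['clock'],s['eef_pos'],s['tool_rot'],s['width'],s['force'],s['torque'])
```

```text
27.15 [626.254 -29.469  84.285] [ 3.14  -0.     1.727] 47.941125699081304 [-0.632 -0.68  -3.46 ] [-0.035  0.013 -0.008]
```

Now at 84.3. Contact is expected at 69.4.

>>> carry_out:
  moves:
    - {"tx": 0,"ty": 0,"tz": 0.03,"twist": 0,"fingers": 0.3}
    - {"tx": 0,"ty": 0,"tz": 0.013,"twist": 0,"fingers": 0.3}
    - {"tx": 0,"ty": 0,"tz": 0.005,"twist": 0,"fingers": 0.3}
    - {"tx": 0,"ty": 0,"tz": 0,"twist": 0,"fingers": 0.3}
    - {"tx": 0,"ty": 0,"tz": 0,"twist": 0,"fingers": 0.3}

```text
clock: 27.78
eef_pos: [625.2, -29.2, 69.5]
tool_rot: [-3.14, -0.002, 1.727]
force: [-3.0, 1.5, 6.8]
width: 47.9
gripper_force: 66.7
```

>>> carry_out:
  moves:
    - {"tx": 0,"ty": 0,"tz": 0,"twist": 0,"fingers": 0.6}
    - {"tx": 0,"ty": 0,"tz": 0,"twist": 0,"fingers": 0.75}
    - {"tx": 0,"ty": 0,"tz": 0,"twist": 0,"fingers": 0.9}
    - {"tx": 0,"ty": 0,"tz": -0.1,"twist": 0,"fingers": 0.9}
    - {"tx": 0,"ty": 0,"tz": -0.18,"twist": 0,"fingers": 0.9}
    - {"tx": 0,"ty": -0.18,"tz": -0.05,"twist": 0,"fingers": 0.9}
    - {"tx": 0,"ty": -0.18,"tz": 0,"twist": 0,"fingers": 0.9}
    - {"tx": 0,"ty": -0.18,"tz": 0,"twist": 0,"fingers": 0.9}
    - {"tx": 0,"ty": 0,"tz": 0,"twist": 0,"fingers": 0.9}

```text
clock: 28.9
eef_pos: [460.6, -55.0, 167.7]
tool_rot: [-3.136, -0.003, 1.723]
force: [0.7, 0.2, 0.5]
width: 76.8
gripper_force: 0.0
```

Run:
```python
from h import *
s=ctrl.read_state(); print(s['clock'],s['eef_pos'],s['force'])
im=snap('top','t2'); sc=snap('scene','s2'); c=im['color']; hsv=cv2.cvtColor(c,cv2.COLOR_BGR2HSV)
m=(hsv[...,1]<40)&(hsv[...,2]>140); mm=np.zeros(m.shape,np.uint8); mm[160:240,280:400]=m[160:240,280:400]
for q in cv2.findContours(mm,cv2.RETR_EXTERNAL,cv2.CHAIN_APPROX_NONE)[0]:
    if cv2.contourArea(q)<200: continue
    w=pix2w(im,q.reshape(-1,2),67); print(cv2.minAreaRect(w[:,:2].astype(np.float32)))
v=np.hstack([cv2.resize(c[150:250,275:408],(400,300)),cv2.resize(sc['color'][220:340,270:430],(400,300))]); cv2.imwrite('pics/v5.png',v)
```

```text
28.9 [460.56  -55.034 167.666] [0.69  0.176 0.495]
((620.8529663085938, -33.205108642578125), (65.92810821533203, 221.0782928466797), 9.001965522766113)
```

View pics/v5.png

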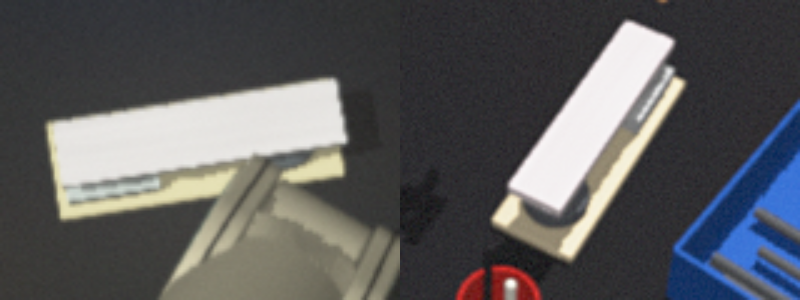

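The bar lies level on the anvil and the stack, along the rest at 9.0° and centred to within a few mm. The arm is clear, so I hand in.

```bash
python3 -c "
from cell import job; print(job.finish_job())"
```

```text
the job is handed in; nothing more can be done
None
```

The job is handed in, verdict not shown: the anvil face stood 25.0 mm above the pad by touch, and the bar now lies on the anvil and a plate14 + plate11 stack, centred within a few mm and looking level in the pictures.

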